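# Strip the wheel arbor and carry its flange over to the new grinding wheel

### The job

Strip the wheel arbor for a wheel change, from the top down: lay the knurled nut flat in the round steel dish, press the flange spigot first into the bore of the new grinding wheel until its collar sits fully home on the wheel (firmly but never hard, the wheel is brittle), put the worn wheel over the thick wooden dowel and the backing ring over the thin steel pin, each lying flat on its base. Keep every part the same way up, let go of everything and do not disturb the micrometer and the dial gauge lying nearby.

Things in the scene. Friction and masses are not known exactly. Their poses are not given: they have to be found in the camera images.
- nut: Knurled round clamping nut, dark steel, outside diameter 36, bore 20, 14 mm high, top of the stack on the arbor. It only sits on the post, no turning needed. Origin: centre of its underside, z up; at the start 60 mm above the machine plate.
- flange: Round aluminium flange, second in the stack. Below: spigot of diameter 31, 12 mm long (lowest 4 mm taper to 26); then collar of diameter 46, 8 mm thick; on top a boss to grip, diameter 30, 12 mm high; bore 20. Origin: centre of the spigot's foot, z up; collar 12 to 20 mm, boss 20 to 32 mm above it. Starts with origin 28 mm above the machine plate, spigot loose in the worn wheel's bore.
- worn_wheel: Small worn grinding wheel, pinkish, a flat ring of outside diameter 54, bore 36, 16 mm high, third in the stack. Origin: centre of its underside, z up; at the start 24 mm above the machine plate.
- backing_ring: Plain steel backing ring, outside diameter 62, bore 20, 12 mm high, lowest of the stack. Origin: centre of its underside, z up; at the start 12 mm above the machine plate, on the arbor's foot.
- arbor: Wheel arbor, fixed: dark round foot of diameter 76, 12 mm high, with an upright steel post of diameter 16 whose top is 66 mm above the machine plate. Over the post sit, from the bottom, backing_ring, worn_wheel, flange, nut, with play, free to lift straight up. Origin: centre of the foot's underside, z up.
- new_wheel: New pinkish wheel, diameter 70, fixed on an aluminium plate 104 mm square. Wheel face 32 mm above the machine plate. Bore 36, with four black spring tongues reaching in to diameter 28: by its weight the flange stops some 6 mm short; 5 to 25 N of push brings it home, pushing with over 60 N breaks the wheel. Origin: plate's underside, on the bore axis; flange origin 20 mm above it when home.
- dish: Round shallow open dish of bright steel, outside diameter 120, rim 15 mm high; inner floor, diameter about 105, 3 mm above the machine plate; fixed. Origin: centre of its underside, z up. Place of the nut.
- wheel_rest: Square plywood board 90 x 90 x 12 mm with an upright wooden dowel in the middle, diameter 22, rounded top 46 mm above the machine plate; fixed. Origin: centre of the board's underside, on the dowel's axis, z up. Place of the worn wheel.
- pin_block: Square dark steel block 84 x 84 x 10 mm with an upright thin steel pin in the middle, diameter 10, tapered top 44 mm above the machine plate; fixed. Origin: centre of the block's underside, on the pin's axis, z up. Place of the backing ring.
- micrometer: Bystander: a micrometer 41 x 128 x 17 mm lying on the machine plate. Origin: centre of its underside.
- dial_gauge: Bystander: a round dial gauge with a stem, 94 x 58 x 22 mm, lying on the machine plate. Origin: centre of its underside.
Not all that is in view belongs to the job. Leave any green or yellow look-alike of the worn_wheel alone.

How it is judged:
At the end, for the whole second after the job is handed in: Nut flat on the dish floor; flange upright in the new wheel's bore, collar within 2 mm of the wheel's face; worn wheel flat on the plywood board round the dowel, backing ring flat on the steel block round the pin (within 3 mm of the base); all released and at rest (horizontal distance between nut and dish below 0.035 m and z of nut in the frame of dish below 0.006 m and angle between nut's own z axis and vertical below 0.1 rad and horizontal distance between flange and new_wheel below 0.004 m and z of flange in the frame of new_wheel between 0.016 and 0.022 m and angle between flange's own z axis and vertical below 0.06 rad and horizontal distance between worn_wheel and wheel_rest below 0.01 m and z of worn_wheel in the frame of wheel_rest below 0.015 m and angle between the z axis of worn_wheel and the z axis of wheel_rest, either way round below 0.1 rad and horizontal distance between backing_ring and pin_block below 0.008 m and z of backing_ring in the frame of pin_block below 0.013 m and angle between the z axis of backing_ring and the z axis of pin_block, either way round below 0.1 rad and linear speed of each of nut, flange, worn_wheel, backing_ring below 0.02 m/s and angular speed of each of nut, flange, worn_wheel, backing_ring below 0.3 rad/s); the robot touches nothing.
It fails at once if the new wheel was loaded with more than 120 N in all (grip of its tongues included) (contact force between new_wheel and anything else above 120 N).
It fails at once if the micrometer was shifted by more than 20 mm (distance of micrometer from where it was at the start of the episode above 0.02 m).
It fails at once if the dial gauge was shifted by more than 20 mm (distance of dial_gauge from where it was at the start of the episode above 0.02 m).
It also fails if it takes over 120 s, if anything falls off the work surface, if the arm or the gripper's body presses on something with over 40 N, if the wrist force passes 120 N, or if a joint passes its speed limit or range.

### The arm

A 6-joint arm with a two-finger parallel gripper is mounted at the origin on a cart in front of the work surface, level with it; the furniture and walls round the work are solid. World frame = base frame: x ahead of the robot, y to its left, z up, the work surface at z = 0. Lengths are in m, angles in rad, forces in N, time in s.
With the tool pointing down it reaches from about 0.425 to 0.95 m from the base axis. Payload 3.5 kg.
Tool frame: the origin (TCP) lies midway between the tips of the shut fingers; the grasp point (between the pads) lies 19 mm behind it; z points along the fingers, y is the line along which they close (so a half turn about z gives the same grasp; the last joint's range is limited). The gripper opens to 85 mm and grips with 20 to 120 N. Pads are 22 mm wide; open, the fingers measure 114 mm over their backs; the gripper's body (76 mm by 85 mm) begins 54 mm behind the grasp point. The pads swing forward as they close: fully open they stand 13 mm farther back than shut.
Start: joints at [1.143, 0.286, 1.577, -0, 1.279, -0.15], TCP at [0.185, 0.649, 0.231] pointing down, gripper open.
Joint ranges: [-2.77, 2.77], [-0.9, 2.22], [0.21, 2.48], [-1.53, 4.67], [0.24, 2.81], [-2.84, 2.84]. Speed limits (rad/s): [2.79, 2.79, 3.14, 3.14, 3.14, 3.14].

### API

Orientations are given as a unit quaternion [x, y, z, w].
In Python, from plant import * gives the robot as it stands.
- The arm moves only by the tool move_arm, never from a script. Its argument "moves" is a list of rows, each a list of 3 entries, a list of its own where there are three numbers: the opening, from 0 (shut) to 1 (fully open), then the shift along the tool's x, y, z in m, then the turn, a rotation vector about the tool's x, y, z in rad. A call has exactly 10 rows; each row shifts and turns the commanded pose from where the row before left it, along the tool's axes as they then stand; what a row does not reach is not made up. A row lasts 1/12 s, in which the tool goes at most 41.7 mm and 7.16 degrees, less where a joint would pass 70% of its speed; a pose out of reach is approached as far as the arm can. A call is refused whole if a number of a shift passes 0.0417 or a number of a turn 0.125, either way. A call with a gripper value outside its range is refused whole. The fingers move at their own pace and stop on an object; "grip_force" is the grip in N (left out, the last holds). Time passes only in rows, so rows that do not move let the fingers close, or fill a call up. It gives the time, the measured TCP pose, the force, the opening and the grip force at its end, in the units of the state.
- get_state(): the state, without advancing time (a new reading comes with each control period).
- read_camera(name): name is "side" or "top"; returns the picture (400x640x3 uint8, red, green, blue); there is no depth.
- camera_params(name): a dict with "fx", "fy", "cx", "cy" (pixels), "rvec" (rotation vector, rad) and "tvec" (3), from world to camera coordinates, as OpenCV has them. Camera axes: x right, y down, z forward; pixel columns grow to the right and rows downward; lengths in m; the calibration is good to about 2 mm. A picture is of the moment at which its call begins. camera_params takes no time and is no camera call.
- sign_off(): hands the job in; it is judged then, once.
The state is a dict: "time": time; "qpos": joint angles; "dq": joint speeds; "joint_efforts": joint torques, N m; "eef_pos": TCP position; "tcp_rot": TCP orientation; "contact_force": force on the tool from outside, world axes, zero at the start; "wrist_torque": the same for the moment, N m; "opening": opening from 0.0 (shut) to 1.0 (fully open); "finger_force": force on a finger pad.
Only numpy, scipy, OpenCV 4.12 (cv2) and the standard library are available. Lean on these libraries where they do the work, as an engineer would, in place of code of your own. Each camera call takes 0.05 s, during which the arm holds its last target. There are 200 camera calls.

## Working session

There is one attempt and no reset: what is moved stays moved. The work goes in short steps, Python scripts to look and compute and a tool call to move; the robot and the scene stay as the last step left them, time stands still between calls to the robot, and variables do not carry over. Pictures are saved under pics/ and viewed, at most 14 in all, crops included, and the job is handed in when it is done.

Besides the shell and the picture viewer there is one more tool, called after "Request:" in YAML: its name, and indented under it one key for each argument. move_arm: Moves the arm, as the interface text tells. Its arguments: {"type":"object","properties":{"moves":{"type":"array"},"grip_force":{"type":"number"}},"required":["moves"]}

```bash
ls; mkdir -p pics; python3 - <<'E'
from plant import *
import cv2
print(get_state())
for n in("side","top"):
    print(camera_params(n)); cv2.imwrite(f"pics/{n}0.png",read_camera(n)[:,:,::-1])
E
```

```text
pics
{'time': 0.0, 'qpos': array([ 1.14298100e+00,  2.87205197e-01,  1.57816717e+00, -3.14133369e-05,
        1.27859222e+00, -1.49990681e-01]), 'dq': array([ 0.00018639,  0.00154183,  0.00061718, -0.00029519, -0.00056988,
        0.00017334]), 'joint_efforts': array([-2.17748944e-03, -4.05978084e+01, -2.92628253e+01, -1.80929464e-04,
        5.85545087e-03,  1.13645490e-05]), 'eef_pos': array([0.18482753, 0.64852419, 0.22992614]), 'tcp_rot': array([ 1.38461400e-01,  9.90367121e-01, -1.14109865e-03, -3.23470055e-04]), 'contact_force': array([ 0.50226781, -0.14204827, -0.28329759]), 'wrist_torque': array([-0.02604825, -0.00387984, -0.00494445]), 'finger_force': 0.0, 'opening': 0.9969647621435583}
{'fx': 441.3766419702142, 'fy': 441.3766419702142, 'cx': 320.67207368829577, 'cy': 204.74895333099852, 'rvec': array([ 0.11581302, -2.7360937 ,  1.50144586]), 'tvec': array([0.5921674 , 0.09593725, 1.1086657 ])}
{'fx': 508.24263809095, 'fy': 508.24263809095, 'cx': 320.61809247835924, 'cy': 190.44353276928877, 'rvec': array([ 2.02921384, -2.18535637,  0.24240089]), 'tvec': array([0.035628  , 0.5905692 , 1.59628482])}
```

View pics/top0.png

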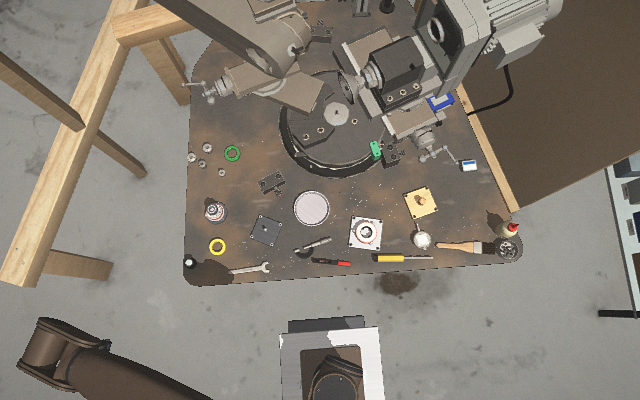

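View pics/side0.png

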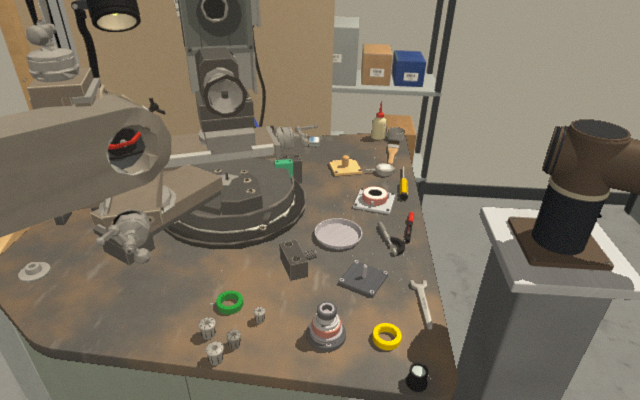

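The top view shows the arbor at about (215,212), pin block (265,230), dish (312,208), new wheel (366,233) and dowel board (421,201). In the side view they're at (326,325), (364,278), (338,234), (376,198) and (345,167). I'll enlarge both.

```bash
python3 - <<'E'
import cv2
a=cv2.imread("pics/top0.png")[175:275,190:450]; b=cv2.imread("pics/side0.png")[145:355,290:420]
cv2.imwrite("pics/tc.png",cv2.resize(a,None,fx=3,fy=3,interpolation=cv2.INTER_CUBIC))
cv2.imwrite("pics/sc.png",cv2.resize(b,None,fx=2.8,fy=2.8,interpolation=cv2.INTER_CUBIC))
E
```

```text
(no output)
```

View pics/tc.png

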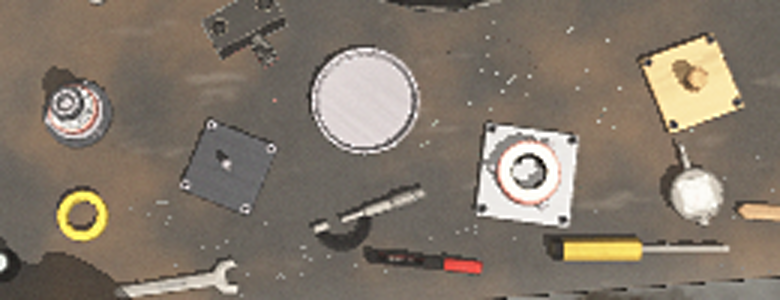

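View pics/sc.png

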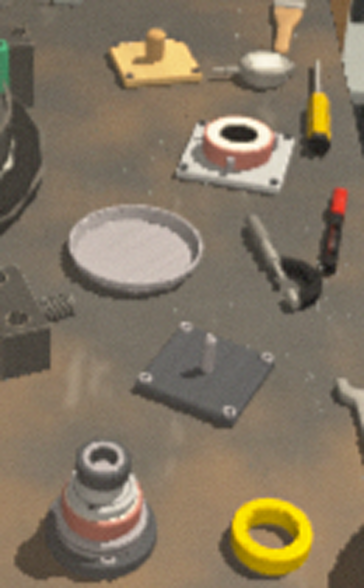

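The enlarged top crop (x3, origin 190,175) shows the nut at (68,102), pin block centre (228,167), dish (365,100), wheel face (529,172) and dowel board (692,82). The side crop (x2.8, origin 290,145) has the nut at (104,458), dish (135,245), wheel face (239,134), pin block (207,368), pin top (210,337) and dowel top (155,33).

```bash
cat > h.py <<'E'
import numpy as np, cv2
from plant import *
def plane(cam,uv,z):
    c=camera_params(cam);R=cv2.Rodrigues(c["rvec"])[0];o=-R.T@c["tvec"]
    d=R.T@np.array([(uv[0]-c["cx"])/c["fx"],(uv[1]-c["cy"])/c["fy"],1]);return (o+d*(z-o[2])/d[2])
def proj(cam,p):
    c=camera_params(cam);K=np.array([[c["fx"],0,c["cx"]],[0,c["fy"],c["cy"]],[0,0,1]])
    return cv2.projectPoints(np.float64(p).reshape(-1,3),c["rvec"],c["tvec"],K,None)[0].reshape(-1,2)
T=lambda X,Y:((X+.5)/3-.5+190,(Y+.5)/3-.5+175)
S=lambda X,Y:((X+.5)/2.8-.5+290,(Y+.5)/2.8-.5+145)
E
python3 - <<'E'
from h import *
np.set_printoptions(precision=4,suppress=True)
for n,z,t,s in [("nut",.074,(68,102),(104,458)),("dish",.015,(365,100),(135,245)),("wheel",.032,(529,172),(239,134)),("pinblk",.01,(228,167),(207,368)),("pintop",.044,(224,161),(210,337)),("board",.012,(692,82),(155,66)),("dowel",.046,(699,76),(155,33))]:
    print(n,plane("top",T(*t),z)[:2],plane("side",S(*s),z)[:2])
for n in("top","side"):
    c=camera_params(n);print(-cv2.Rodrigues(c["rvec"])[0].T@c["tvec"])
E
```

```text
nut [0.5554 0.3448] [0.5583 0.3484]
dish [0.5451 0.0264] [0.5488 0.0301]
wheel [ 0.4489 -0.1467] [ 0.4525 -0.1454]
pinblk [0.482 0.183] [0.4855 0.182 ]
pintop [0.4838 0.1837] [0.4856 0.1847]
board [ 0.5391 -0.3403] [ 0.5404 -0.3201]
dowel [ 0.5389 -0.3414] [ 0.5424 -0.335 ]
[0.2292 0.0195 1.6868]
[0.5384 0.9254 0.6654]
```

Request:
move_arm:
  moves:
    - [1, [0, 0, 0], [0, 0, -0.0925]]
    - [1, [0, 0, 0], [0, 0, -0.0925]]
    - [1, [0, 0, 0], [0, 0, -0.092]]
    - [1, [-0.03, -0.025, 0], [0, 0, 0]]
    - [1, [-0.03, -0.025, 0], [0, 0, 0]]
    - [1, [-0.03, -0.025, 0], [0, 0, 0]]
    - [1, [-0.03, -0.025, 0], [0, 0, 0]]
    - [1, [-0.03, -0.025, 0], [0, 0, 0]]
    - [1, [-0.03, -0.025, 0], [0, 0, 0]]
    - [1, [-0.03, -0.025, 0], [0, 0, 0]]
  grip_force: 40

```text
time: 0.93
eef_pos: [0.3958, 0.4724, 0.2308]
tcp_rot: [0.0, 1.0, -0.0, -0.0]
contact_force: [0.3, 0.5, 0.4]
opening: 1.0
finger_force: 0.0
```

Request:
move_arm:
  moves:
    - [1, [-0.03, -0.025, 0], [0, 0, 0]]
    - [1, [-0.03, -0.025, 0], [0, 0, 0]]
    - [1, [-0.03, -0.025, 0.02], [0, 0, 0]]
    - [1, [-0.03, -0.025, 0.02], [0, 0, 0]]
    - [1, [-0.03, -0.025, 0.02], [0, 0, 0]]
    - [1, [-0.012, -0.002, 0.02], [0, 0, 0]]
    - [1, [0, 0, 0.02], [0, 0, 0]]
    - [1, [0, 0, 0], [0, 0, 0]]
    - [1, [0, 0, 0], [0, 0, 0]]
    - [1, [0, 0, 0], [0, 0, 0]]

```text
time: 1.77
eef_pos: [0.5523, 0.3511, 0.1352]
tcp_rot: [0.0, 1.0, 0.0, 0.0]
contact_force: [0.2, 0.8, -0.3]
opening: 0.998
finger_force: 0.0
```

```bash
cat >> h.py <<'E'
def look(cam,name,c,r=60,s=5,marks=()):
    im=read_camera(cam)[:,:,::-1].copy();u,v=np.int32(c);w,h=(r,r) if np.isscalar(r) else r
    u0,v0=max(u-w,0),max(v-h,0)
    im=cv2.resize(im[v0:v+h,u0:u+w],None,fx=s,fy=s,interpolation=cv2.INTER_CUBIC)
    for m in marks:
        p=(proj(cam,m)[0]-[u0,v0]+.5)*s-.5; cv2.drawMarker(im,tuple(int(x) for x in p),(0,255,0),cv2.MARKER_CROSS,14,1)
    cv2.imwrite(f"pics/{name}.png",im);print("origin",u0,v0,"scale",s)
E
python3 - <<'E'
from h import *
s=get_state();p=s["eef_pos"];print(p,s["qpos"])
look("side","a1",(326,300),(60,60),5,[p,(.557,.3465,.074)])
print(proj("side",p))
E
```

```text
[0.55227972 0.35110914 0.13521699] [ 4.11466958e-01  3.30502990e-01  1.70464229e+00  7.72601074e-05
  1.10566459e+00 -1.15921282e+00]
origin 266 240 scale 5
[[331.12142794 284.42502406]]
```

View pics/a1.png

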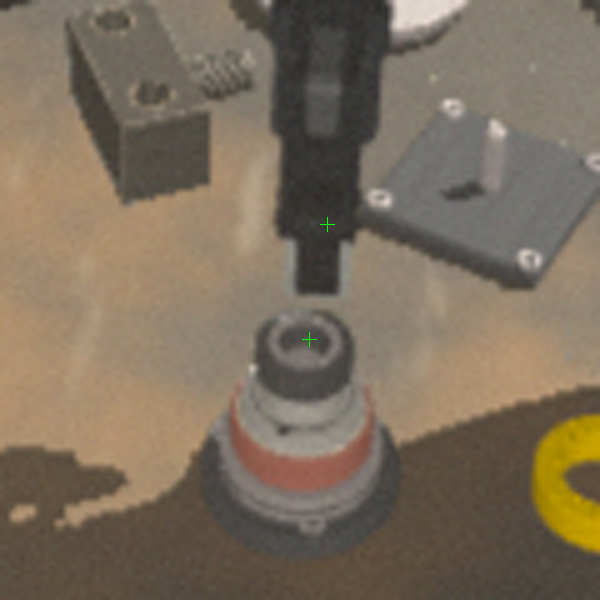

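The nut's top ellipse is centred at (305,345) and the near finger's tip at (319,293), against a marker at (309,340). I'll check the camera's bias against the finger.

```bash
python3 - <<'E'
from h import *
for y in (.0425,.05,.057): print(((proj("side",(.5523,.3511+y,.148))[0]-[266,240])+.5)*5-.5)
for x in (.557,.559,.561): print(((proj("side",(x,.3465,.074))[0]-[266,240])+.5)*5-.5)
E
```

```text
[321.83669073 283.82947715]
[320.54690234 300.14162364]
[319.32253323 315.62640266]
[309.98929255 339.61605829]
[304.52631967 339.2429098 ]
[299.06475117 338.86985723]
```

Request:
move_arm:
  moves:
    - [0.7, [-0.0057, -0.004, 0], [0, 0, 0]]
    - [0.7, [0, 0, 0.02], [0, 0, 0]]
    - [0.7, [0, 0, 0.02], [0, 0, 0]]
    - [0.7, [0, 0, 0.02], [0, 0, 0]]
    - [0.7, [0, 0, 0.015], [0, 0, 0]]
    - [0.35, [0, 0, 0], [0, 0, 0]]
    - [0.3, [0, 0, 0], [0, 0, 0]]
    - [0.2, [0, 0, 0], [0, 0, 0]]
    - [0, [0, 0, 0], [0, 0, 0]]
    - [0, [0, 0, 0], [0, 0, 0]]
  grip_force: 40

```text
time: 2.65
eef_pos: [0.5589, 0.347, 0.061]
tcp_rot: [0.0, 1.0, 0.001, 0.001]
contact_force: [0.4, 0.2, -1.2]
opening: 0.402
finger_force: 39.8
```

```bash
python3 - <<'E'
from h import *
s=get_state();p=s["eef_pos"];print(s)
look("side","a2",(326,310),(50,50),6,[p])
E
```

```text
{'time': 2.65, 'qpos': array([ 4.01695230e-01,  4.26999297e-01,  1.72866109e+00, -5.36760444e-06,
        9.83287493e-01, -1.16845248e+00]), 'dq': array([0.0008224 , 0.00272825, 0.00659623, 0.00160669, 0.00085128,
       0.00041567]), 'joint_efforts': array([ 3.25669396e-03, -4.20293641e+01, -2.54114377e+01, -2.89629979e-04,
       -3.00281506e-03, -2.36258402e-04]), 'eef_pos': array([0.55889698, 0.34704057, 0.06097976]), 'tcp_rot': array([3.22825604e-04, 9.99999074e-01, 5.15363782e-04, 1.21783327e-03]), 'contact_force': array([ 0.43673808,  0.2460994 , -1.22001317]), 'wrist_torque': array([0.02417804, 0.01782596, 0.00825007]), 'finger_force': 39.82636369764805, 'opening': 0.40233526873638364}
origin 276 260 scale 6
```

View pics/a2.png

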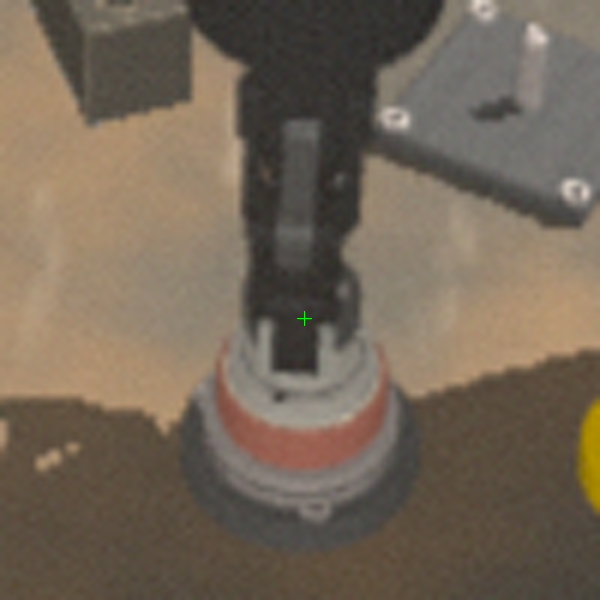

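The fingers hold the nut, with the near finger's tip at about (297,373) in the crop. I'll work out its height.

```bash
python3 - <<'E'
from h import *
for y in (.365,.372,.379):
  for z in (.055,.061,.067): print(y,z,(proj("side",(.5589,y,z))[0]-[276,260]+.5)*6-.5)
E
```

```text
0.365 0.055 [300.3544033  377.02514777]
0.365 0.061 [300.86306779 363.08838355]
0.365 0.067 [301.37586314 349.03843917]
0.372 0.055 [298.85352101 394.73350145]
0.372 0.061 [299.35985539 380.76518734]
0.372 0.067 [299.87033242 366.68258937]
0.379 0.055 [297.33022865 412.7062633 ]
0.379 0.061 [297.834106   398.70701161]
0.379 0.067 [298.34213692 384.59236079]
```

Request:
move_arm:
  moves:
    - [0, [0, 0, -0.02], [0, 0, 0]]
    - [0, [0, 0, -0.03], [0, 0, 0]]
    - [0, [0.002, -0.04, 0], [0, 0, 0]]
    - [0, [0.002, -0.04, 0], [0, 0, 0]]
    - [0, [0.002, -0.04, 0], [0, 0, 0]]
    - [0, [0.002, -0.04, 0], [0, 0, 0]]
    - [0, [0.002, -0.04, 0], [0, 0, 0]]
    - [0, [0.002, -0.04, 0], [0, 0, 0]]
    - [0, [0, -0.04, 0], [0, 0, 0]]
    - [0, [0, -0.039, 0], [0, 0, 0]]

```text
time: 3.53
eef_pos: [0.5457, 0.0257, 0.1102]
tcp_rot: [0.0, 1.0, -0.0, 0.001]
contact_force: [0.4, -0.0, -1.1]
opening: 0.404
finger_force: 40.1
```

Request:
move_arm:
  moves:
    - [0, [0, 0, 0], [0, 0, 0]]
    - [0, [0, 0, 0.03], [0, 0, 0]]
    - [0, [0, 0, 0.03], [0, 0, 0]]
    - [0, [0, 0, 0.02], [0, 0, 0]]
    - [0, [0, 0, 0.015], [0, 0, 0]]
    - [0, [0, 0, 0.005], [0, 0, 0]]
    - [0, [0, 0, 0.002], [0, 0, 0]]
    - [0, [0, 0, 0], [0, 0, 0]]
    - [0, [0, 0, 0], [0, 0, 0]]
    - [0, [0, 0, 0], [0, 0, 0]]

```text
time: 4.37
eef_pos: [0.547, 0.0276, 0.0089]
tcp_rot: [0.0, 1.0, -0.0, 0.001]
contact_force: [0.2, -0.7, -1.5]
opening: 0.406
finger_force: 40.1
```

Request:
move_arm:
  moves:
    - [0, [0, 0, 0.002], [0, 0, 0]]
    - [0, [0, 0, 0.001], [0, 0, 0]]
    - [0, [0, 0, 0.001], [0, 0, 0]]
    - [0, [0, 0, 0], [0, 0, 0]]
    - [0, [0, 0, 0], [0, 0, 0]]
    - [0, [0, 0, 0], [0, 0, 0]]
    - [0, [0, 0, 0], [0, 0, 0]]
    - [0, [0, 0, 0], [0, 0, 0]]
    - [0, [0, 0, 0], [0, 0, 0]]
    - [0, [0, 0, 0], [0, 0, 0]]

```text
time: 5.2
eef_pos: [0.5458, 0.0276, 0.0034]
tcp_rot: [0.0, 1.0, -0.0, 0.0]
contact_force: [0.1, -0.8, -1.1]
opening: 0.398
finger_force: 40.1
```

Release slowly, then lift and go back over the arbor for the flange.

Request:
move_arm:
  moves:
    - [0.42, [0, 0, 0], [0, 0, 0]]
    - [0.45, [0, 0, 0], [0, 0, 0]]
    - [0.5, [0, 0, 0], [0, 0, 0]]
    - [0.6, [0, 0, 0], [0, 0, 0]]
    - [0.6, [0, 0, -0.01], [0, 0, 0]]
    - [0.6, [0, 0, -0.03], [0, 0, 0]]
    - [0.7, [0, 0, -0.04], [0, 0, 0]]
    - [0.7, [0, 0, -0.04], [0, 0, 0]]
    - [0.7, [-0.003, 0.04, 0], [0, 0, 0]]
    - [0.7, [-0.003, 0.04, 0], [0, 0, 0]]

```text
time: 6.03
eef_pos: [0.5551, 0.107, 0.1289]
tcp_rot: [0.003, 1.0, 0.0, 0.005]
contact_force: [-0.3, -0.5, -1.5]
opening: 0.699
finger_force: 0.0
```

Request:
move_arm:
  moves:
    - [0.7, [-0.003, 0.04, 0], [0, 0, 0]]
    - [0.7, [-0.002, 0.04, 0], [0, 0, 0]]
    - [0.7, [0, 0.04, 0], [0, 0, 0]]
    - [0.7, [0, 0.04, 0], [0, 0, 0]]
    - [0.7, [0, 0.04, 0], [0, 0, 0]]
    - [0.7, [0, 0.039, 0], [0, 0, 0]]
    - [0.7, [0, 0, 0.01], [0, 0, 0]]
    - [0.7, [0, 0, 0], [0, 0, 0]]
    - [0.7, [0, 0, 0], [0, 0, 0]]
    - [0.7, [0, 0, 0], [0, 0, 0]]

```text
time: 6.87
eef_pos: [0.557, 0.3455, 0.1135]
tcp_rot: [0.001, 1.0, -0.0, -0.0]
contact_force: [-0.2, -0.1, -0.3]
opening: 0.7
finger_force: 0.0
```

```bash
python3 - <<'E'
from h import *
print(get_state()["eef_pos"])
look("side","a3",(336,270),(80,75),5,[(.557,.3465,.06)])
E
```

```text
[0.55703091 0.34553145 0.11351835]
origin 256 195 scale 5
```

View pics/a3.png

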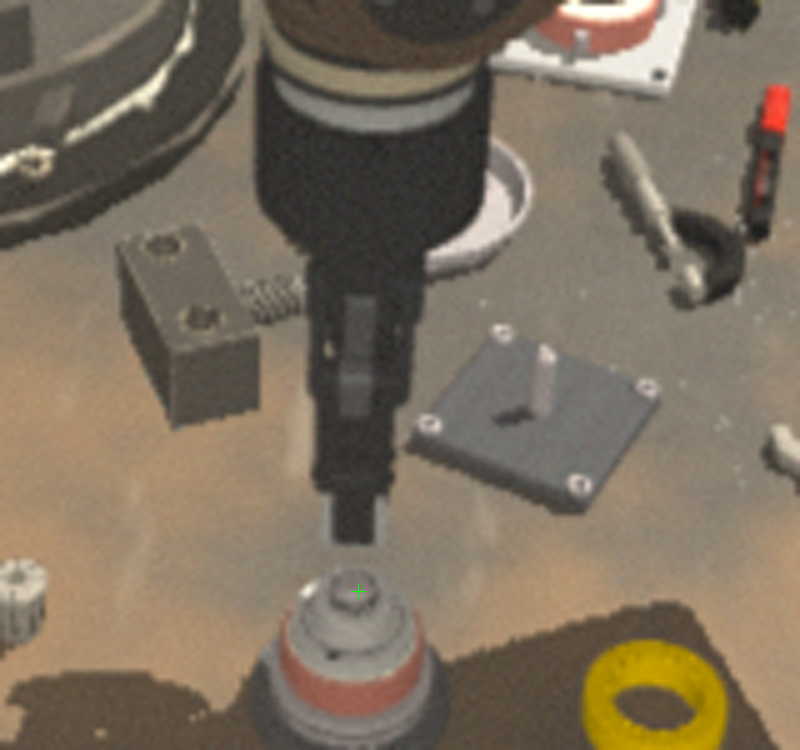

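The arbor now shows its bare post, with the boss top at (353,580); the nut is off. Descend on the boss.

Request:
move_arm:
  moves:
    - [0.7, [-0.0015, 0.0015, 0], [0, 0, 0]]
    - [0.7, [0, 0, 0.02], [0, 0, 0]]
    - [0.6, [0, 0, 0.02], [0, 0, 0]]
    - [0.6, [0, 0, 0.02], [0, 0, 0]]
    - [0.6, [0, 0, 0.006], [0, 0, 0]]
    - [0.35, [0, 0, 0], [0, 0, 0]]
    - [0.25, [0, 0, 0], [0, 0, 0]]
    - [0.2, [0, 0, 0], [0, 0, 0]]
    - [0, [0, 0, 0], [0, 0, 0]]
    - [0, [0, 0, 0], [0, 0, 0]]
  grip_force: 60

```text
time: 7.75
eef_pos: [0.5587, 0.3479, 0.0483]
tcp_rot: [0.0, 1.0, -0.0, 0.0]
contact_force: [-0.9, -2.6, -0.1]
opening: 0.472
finger_force: 60.9
```

Request:
move_arm:
  moves:
    - [0, [0, 0, 0], [0, 0, 0]]
    - [0, [0, 0, 0], [0, 0, 0]]
    - [0, [0, 0, 0], [0, 0, 0]]
    - [0, [0, 0, -0.005], [0, 0, 0]]
    - [0, [0, 0, -0.01], [0, 0, 0]]
    - [0, [0, 0, -0.02], [0, 0, 0]]
    - [0, [0, 0, -0.03], [0, 0, 0]]
    - [0, [0, 0, 0], [0, 0, 0]]
    - [0, [0, 0, 0], [0, 0, 0]]
    - [0, [0, 0, 0], [0, 0, 0]]

```text
time: 8.58
eef_pos: [0.5588, 0.3483, 0.1129]
tcp_rot: [0.0, 1.0, 0.0, 0.001]
contact_force: [-0.1, 0.3, -0.5]
opening: 0.474
finger_force: 60.8
```

```bash
python3 - <<'E'
from h import *
print(get_state()["eef_pos"])
look("side","a4",(326,285),(60,60),5,[])
E
```

```text
[0.55877031 0.3483394  0.11291726]
origin 266 225 scale 5
```

View pics/a4.png

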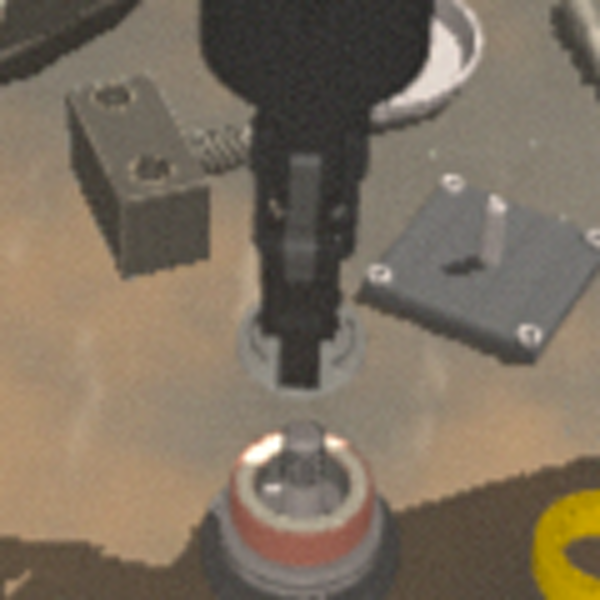

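The flange is held level about its collar (opening 0.47), and the worn wheel stays on the arbor. Take it to the new wheel.

Request:
move_arm:
  moves:
    - [0, [0.008, -0.038, 0], [0, 0, 0]]
    - [0, [0.008, -0.038, 0], [0, 0, 0]]
    - [0, [0.008, -0.038, 0], [0, 0, 0]]
    - [0, [0.008, -0.038, 0], [0, 0, 0]]
    - [0, [0.008, -0.038, 0], [0, 0, 0]]
    - [0, [0.008, -0.038, 0], [0, 0, 0]]
    - [0, [0.008, -0.038, 0], [0, 0, 0]]
    - [0, [0.008, -0.038, 0], [0, 0, 0]]
    - [0, [0.008, -0.038, 0], [0, 0, 0]]
    - [0, [0.008, -0.038, 0], [0, 0, 0]]

```text
time: 9.47
eef_pos: [0.4765, -0.0331, 0.111]
tcp_rot: [0.0, 1.0, 0.0, -0.001]
contact_force: [0.8, -1.2, 0.2]
opening: 0.472
finger_force: 60.9
```

Request:
move_arm:
  moves:
    - [0, [0.008, -0.038, 0], [0, 0, 0]]
    - [0, [0.008, -0.038, 0], [0, 0, 0]]
    - [0, [0.0108, -0.0368, 0], [0, 0, 0]]
    - [0, [0, 0, 0], [0, 0, 0]]
    - [0, [0, 0, 0.02], [0, 0, 0]]
    - [0, [0, 0, 0.01], [0, 0, 0]]
    - [0, [0, 0, 0], [0, 0, 0]]
    - [0, [0, 0, 0], [0, 0, 0]]
    - [0, [0, 0, 0], [0, 0, 0]]
    - [0, [0, 0, 0], [0, 0, 0]]

```text
time: 10.3
eef_pos: [0.4519, -0.1443, 0.0829]
tcp_rot: [-0.0, 1.0, -0.0, 0.0]
contact_force: [0.8, -0.2, -0.5]
opening: 0.47
finger_force: 60.9
```

```bash
python3 - <<'E'
from h import *
print(get_state()["eef_pos"],get_state()["contact_force"])
look("side","a5",(376,190),(45,45),8,[])
E
```

```text
[ 0.45189665 -0.14427152  0.08290539] [ 0.84085394 -0.20999145 -0.49005335]
origin 331 145 scale 8
```

View pics/a5.png

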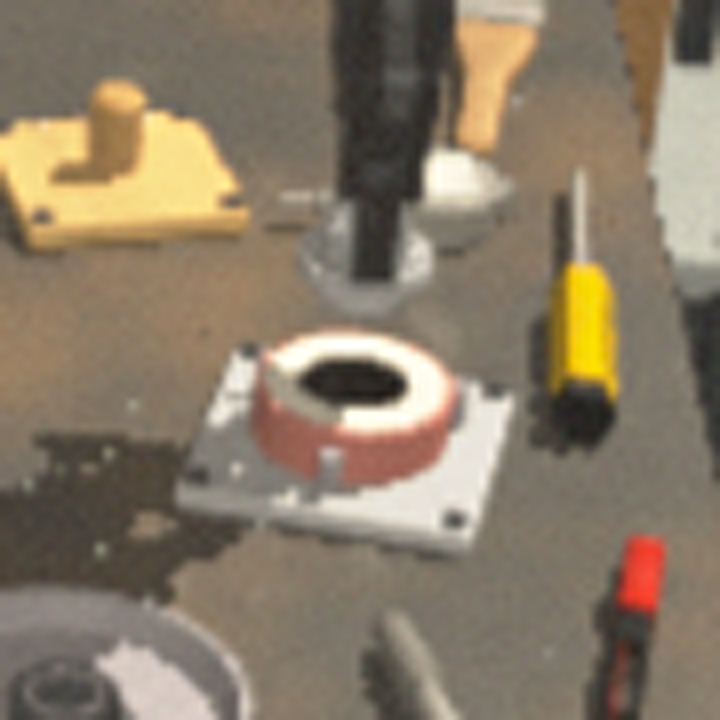

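The flange collar spans columns 300–435 (centre about (368,262)) and the wheel face spans 253–458 with its bore centre at (354,382). The nut lies flat in the dish at lower left. I'll compare both with projections at the tool's x, y.

```bash
python3 - <<'E'
from h import *
x,y=.4519,-.1443
f=lambda p:(proj("side",p)[0]-[331,145]+.5)*8-.5
print("collar",f((x,y,.0625+.016)),f((x,y,.0625+.020)))
for d in ((0,0),(.003,0),(0,.003)): print("bore",d,f((x+d[0],y+d[1],.032)))
E
```

```text
collar [369.12253204 269.30413188] [370.14728769 259.08036749]
bore (0, 0) [357.47135817 385.54536107]
bore (0.003, 0) [348.87436674 385.07685883]
bore (0, 0.003) [357.73079122 389.94280297]
```

Request:
move_arm:
  moves:
    - [0, [-0.0004, -0.001, 0.01], [0, 0, 0]]
    - [0, [0, 0, 0.01], [0, 0, 0]]
    - [0, [0, 0, 0.008], [0, 0, 0]]
    - [0, [0, 0, 0.003], [0, 0, 0]]
    - [0, [0, 0, 0.002], [0, 0, 0]]
    - [0, [0, 0, 0.001], [0, 0, 0]]
    - [0, [0, 0, 0], [0, 0, 0]]
    - [0, [0, 0, 0], [0, 0, 0]]
    - [0, [0, 0, 0], [0, 0, 0]]
    - [0, [0, 0, 0], [0, 0, 0]]

```text
time: 11.18
eef_pos: [0.452, -0.1458, 0.0487]
tcp_rot: [0.0, 1.0, -0.0, 0.0]
contact_force: [0.3, -0.4, -1.0]
opening: 0.471
finger_force: 60.9
```

Request:
move_arm:
  moves:
    - [0, [0, 0, 0.001], [0, 0, 0]]
    - [0, [0, 0, 0.001], [0, 0, 0]]
    - [0, [0, 0, 0.001], [0, 0, 0]]
    - [0, [0, 0, 0.001], [0, 0, 0]]
    - [0, [0, 0, 0], [0, 0, 0]]
    - [0, [0, 0, 0], [0, 0, 0]]
    - [0, [0, 0, 0], [0, 0, 0]]
    - [0, [0, 0, 0], [0, 0, 0]]
    - [0, [0, 0, 0], [0, 0, 0]]
    - [0, [0, 0, 0], [0, 0, 0]]

```text
time: 12.02
eef_pos: [0.4515, -0.1461, 0.0444]
tcp_rot: [0.0, 1.0, -0.0, -0.0]
contact_force: [-3.6, -3.1, 2.8]
opening: 0.47
finger_force: 61.8
```

Request:
move_arm:
  moves:
    - [0, [0.0005, -0.0004, 0.001], [0, 0, 0]]
    - [0, [0, 0, 0.001], [0, 0, 0]]
    - [0, [0, 0, 0], [0, 0, 0]]
    - [0, [0, 0, 0.001], [0, 0, 0]]
    - [0, [0, 0, 0], [0, 0, 0]]
    - [0, [0, 0, 0], [0, 0, 0]]
    - [0, [0, 0, 0], [0, 0, 0]]
    - [0, [0, 0, 0], [0, 0, 0]]
    - [0, [0, 0, 0], [0, 0, 0]]
    - [0, [0, 0, 0], [0, 0, 0]]

```text
time: 12.85
eef_pos: [0.4516, -0.1469, 0.0424]
tcp_rot: [-0.0, 1.0, -0.001, 0.0]
contact_force: [-6.3, -3.6, 8.0]
opening: 0.477
finger_force: 63.5
```

Request:
move_arm:
  moves:
    - [0, [0.0006, -0.0004, 0.001], [0, 0, 0]]
    - [0, [0, 0, 0.001], [0, 0, 0]]
    - [0, [0, 0, 0], [0, 0, 0]]
    - [0, [0, 0, 0], [0, 0, 0]]
    - [0, [0, 0, 0], [0, 0, 0]]
    - [0, [0, 0, 0], [0, 0, 0]]
    - [0, [0, 0, 0], [0, 0, 0]]
    - [0, [0, 0, 0], [0, 0, 0]]
    - [0, [0, 0, 0], [0, 0, 0]]
    - [0, [0, 0, 0], [0, 0, 0]]

```text
time: 13.68
eef_pos: [0.4516, -0.1471, 0.0419]
tcp_rot: [0.0, 1.0, -0.0, 0.0]
contact_force: [-6.7, -0.2, 16.0]
opening: 0.474
finger_force: 65.9
```

Request:
move_arm:
  moves:
    - [0, [0, 0, 0.001], [0, 0, 0]]
    - [0, [0, 0, 0], [0, 0, 0]]
    - [0, [0, 0, 0], [0, 0, 0]]
    - [0, [0, 0, 0.001], [0, 0, 0]]
    - [0, [0, 0, 0], [0, 0, 0]]
    - [0, [0, 0, 0], [0, 0, 0]]
    - [0, [0, 0, 0], [0, 0, 0]]
    - [0, [0, 0, 0], [0, 0, 0]]
    - [0, [0, 0, 0], [0, 0, 0]]
    - [0, [0, 0, 0], [0, 0, 0]]

```text
time: 14.52
eef_pos: [0.4516, -0.1472, 0.0381]
tcp_rot: [0.0, 1.0, -0.001, 0.001]
contact_force: [-1.4, -3.4, 6.9]
opening: 0.472
finger_force: 62.0
```

```bash
python3 - <<'E'
from h import *
print(get_state()["eef_pos"],get_state()["contact_force"])
look("side","a6",(376,190),(30,30),12,[])
E
```

```text
[ 0.45163366 -0.14719622  0.03811594] [-1.43303396 -3.36612856  6.91569415]
origin 346 160 scale 12
```

View pics/a6.png

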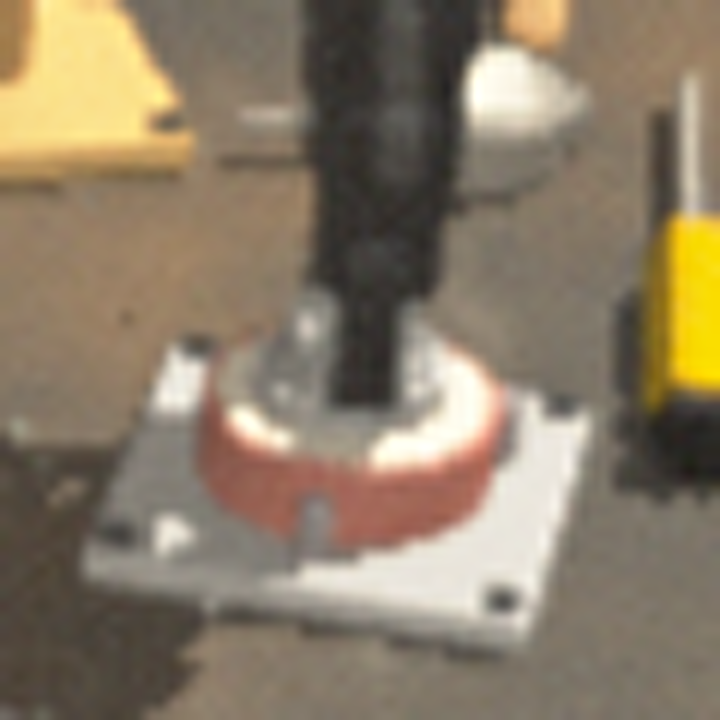

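The collar appears to sit on the wheel face, and the force fell after the tongues gave way. Press a little more to confirm a hard stop.

Request:
move_arm:
  moves:
    - [0, [0, 0, 0.001], [0, 0, 0]]
    - [0, [0, 0, 0], [0, 0, 0]]
    - [0, [0, 0, 0], [0, 0, 0]]
    - [0, [0, 0, 0], [0, 0, 0]]
    - [0, [0, 0, 0], [0, 0, 0]]
    - [0, [0, 0, 0], [0, 0, 0]]
    - [0, [0, 0, 0], [0, 0, 0]]
    - [0, [0, 0, 0], [0, 0, 0]]
    - [0, [0, 0, 0], [0, 0, 0]]
    - [0, [0, 0, 0], [0, 0, 0]]

```text
time: 15.4
eef_pos: [0.4515, -0.1472, 0.0377]
tcp_rot: [0.0, 1.0, -0.001, 0.001]
contact_force: [-4.0, -2.9, 10.0]
opening: 0.471
finger_force: 63.7
```

Request:
move_arm:
  moves:
    - [0, [0, 0, 0.001], [0, 0, 0]]
    - [0, [0, 0, 0], [0, 0, 0]]
    - [0, [0, 0, 0], [0, 0, 0]]
    - [0, [0, 0, 0.0008], [0, 0, 0]]
    - [0, [0, 0, 0], [0, 0, 0]]
    - [0, [0, 0, 0], [0, 0, 0]]
    - [0, [0, 0, 0], [0, 0, 0]]
    - [0, [0, 0, 0], [0, 0, 0]]
    - [0, [0, 0, 0], [0, 0, 0]]
    - [0, [0, 0, 0], [0, 0, 0]]

```text
time: 16.23
eef_pos: [0.4515, -0.1472, 0.0367]
tcp_rot: [0.0, 1.0, -0.0, 0.0]
contact_force: [-6.9, -1.7, 15.9]
opening: 0.47
finger_force: 65.7
```

Request:
move_arm:
  moves:
    - [0.49, [0, 0, 0], [0, 0, 0]]
    - [0.52, [0, 0, 0], [0, 0, 0]]
    - [0.6, [0, 0, -0.001], [0, 0, 0]]
    - [0.65, [0, 0, -0.002], [0, 0, 0]]
    - [0.65, [0, 0, -0.01], [0, 0, 0]]
    - [0.65, [0, 0, -0.02], [0, 0, 0]]
    - [0.5, [0, 0, -0.01], [0, 0, 0]]
    - [0, [0, 0, 0], [0, 0, 0]]
    - [0, [0, 0, 0], [0, 0, 0]]
    - [0, [0, 0, 0], [0, 0, 0]]

```text
time: 17.07
eef_pos: [0.4502, -0.1461, 0.077]
tcp_rot: [0.0, 1.0, 0.0, -0.0]
contact_force: [-0.4, -0.5, -0.0]
opening: 0.085
finger_force: 0.0
```

Request:
move_arm:
  moves:
    - [0, [0, 0, 0.01], [0, 0, 0]]
    - [0, [0, 0, 0.005], [0, 0, 0]]
    - [0, [0, 0, 0.005], [0, 0, 0]]
    - [0, [0, 0, 0.003], [0, 0, 0]]
    - [0, [0, 0, 0], [0, 0, 0]]
    - [0, [0, 0, 0], [0, 0, 0]]
    - [0, [0, 0, 0], [0, 0, 0]]
    - [0, [0, 0, 0], [0, 0, 0]]
    - [0, [0, 0, 0], [0, 0, 0]]
    - [0, [0, 0, 0], [0, 0, 0]]

```text
time: 17.9
eef_pos: [0.4508, -0.1465, 0.0548]
tcp_rot: [0.0, 1.0, -0.0, 0.0]
contact_force: [-0.5, 0.5, -0.7]
opening: -0.003
finger_force: 0.0
```

```bash
python3 - <<'E'
from h import *
print(get_state()["eef_pos"],get_state()["contact_force"],get_state()["opening"])
look("side","a7",(376,190),(30,30),12,[])
E
```

```text
[ 0.45081022 -0.14653174  0.05484717] [-0.50951221  0.5016666  -0.66991271] -0.002836635249571785
origin 346 160 scale 12
```

View pics/a7.png

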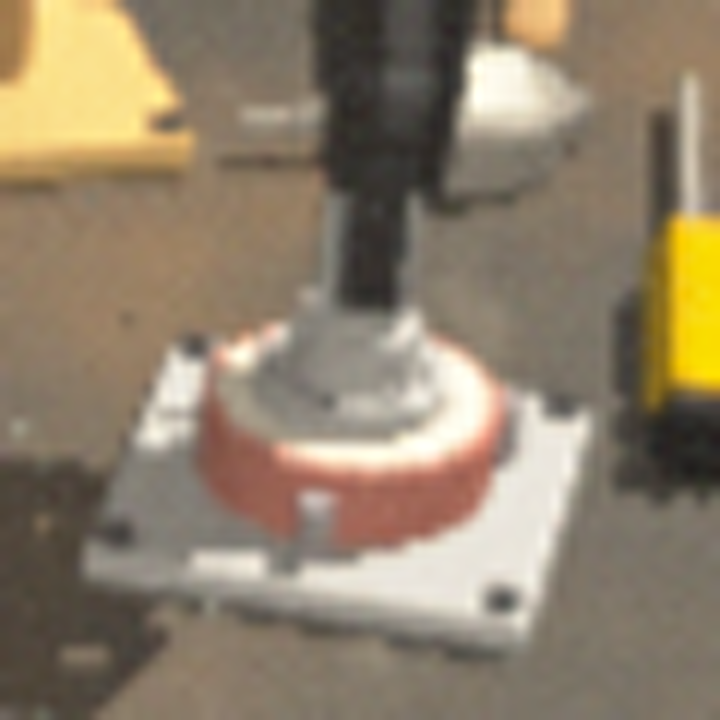

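The flange stands upright and centred, with its collar at (350,400) looking home on the wheel. Confirm by pressing on the boss top, which should stop at z≈0.052.

Request:
move_arm:
  moves:
    - [0, [0, 0, 0.001], [0, 0, 0]]
    - [0, [0, 0, 0.001], [0, 0, 0]]
    - [0, [0, 0, 0.001], [0, 0, 0]]
    - [0, [0, 0, 0.001], [0, 0, 0]]
    - [0, [0, 0, 0], [0, 0, 0]]
    - [0, [0, 0, 0], [0, 0, 0]]
    - [0, [0, 0, 0], [0, 0, 0]]
    - [0, [0, 0, 0], [0, 0, 0]]
    - [0, [0, 0, 0], [0, 0, 0]]
    - [0, [0, 0, 0], [0, 0, 0]]

```text
time: 18.78
eef_pos: [0.4509, -0.1466, 0.0514]
tcp_rot: [0.0, 1.0, -0.0, -0.0]
contact_force: [-2.8, 0.5, 6.1]
opening: -0.001
finger_force: 3.1
```

Request:
move_arm:
  moves:
    - [0, [0, 0, 0.001], [0, 0, 0]]
    - [0, [0, 0, 0.001], [0, 0, 0]]
    - [0, [0, 0, 0], [0, 0, 0]]
    - [0, [0, 0, 0], [0, 0, 0]]
    - [0, [0, 0, 0], [0, 0, 0]]
    - [0, [0, 0, 0], [0, 0, 0]]
    - [0, [0, 0, 0], [0, 0, 0]]
    - [0, [0, 0, 0], [0, 0, 0]]
    - [0, [0, 0, 0], [0, 0, 0]]
    - [0, [0, 0, 0], [0, 0, 0]]

```text
time: 19.62
eef_pos: [0.4511, -0.1467, 0.0507]
tcp_rot: [0.0, 1.0, 0.0, -0.0]
contact_force: [-5.4, 2.3, 13.9]
opening: -0.0
finger_force: 7.1
```

The hard stop at z≈0.051 with 14 N confirms the flange is home. Before the worn wheel, I'll calibrate the tip height against opening from the crops I already have (tip rows: a7 308, a6 405, a4 388, a1 293).

```bash
python3 - <<'E'
from h import *
from scipy.optimize import brentq
def rowz(y,x,row,sc,v0): return brentq(lambda z:(proj("side",(x,y,z))[0][1]-v0+.5)*sc-.5-row,-.1,.3)
for t in (.005,.01,.0145):
    print("t",t,"shut lift",rowz(-.1465+t,.4508,308,12,160)-.0548)
    for half in (.015,.023): print("  half",half,"a6",rowz(-.1472+t+half,.4516,405,12,160)-.0381,"a4",rowz(.3483+t+half,.5588,388,5,225)-.1129)
    print("  a2 nut",rowz(.347+t+.018,.5589,373,6,260)-.061," open a1",rowz(.3511+t+.0425,.5523,293,5,240)-.1352)
E
```

```text
t 0.005 shut lift 0.003266668359192919
  half 0.015 a6 0.002408253710103045 a4 -0.003945988327737793
  half 0.023 a6 0.007199430307799189 a4 0.004016534711131614
  a2 nut 0.001149731013469088  open a1 0.013550748228066428
t 0.01 shut lift 0.006138227066153565
  half 0.015 a6 0.00540273908366317 a4 0.001030588571555524
  half 0.023 a6 0.010193915681359342 a4 0.008993111610424931
  a2 nut 0.006561593385104994  open a1 0.01844176802974043
t 0.0145 shut lift 0.008722629902418205
  half 0.015 a6 0.008097775919867302 a4 0.005509507780919576
  half 0.023 a6 0.012888952517563466 a4 0.013472030819788955
  a2 nut 0.011432269519577265  open a1 0.022843685851247242
```

Request:
move_arm:
  moves:
    - [0, [0, 0, -0.005], [0, 0, 0]]
    - [0, [0, 0, -0.03], [0, 0, 0]]
    - [0.5, [0, 0, -0.03], [0, 0, 0]]
    - [0.85, [-0.008, 0.038, 0], [0, 0, 0]]
    - [0.85, [-0.008, 0.038, 0], [0, 0, 0]]
    - [0.85, [-0.008, 0.038, 0], [0, 0, 0]]
    - [0.85, [-0.008, 0.038, 0], [0, 0, 0]]
    - [0.85, [-0.008, 0.038, 0], [0, 0, 0]]
    - [0.85, [-0.008, 0.038, 0], [0, 0, 0]]
    - [0.85, [-0.008, 0.038, 0], [0, 0, 0]]

```text
time: 20.45
eef_pos: [0.5068, 0.1215, 0.1134]
tcp_rot: [0.0, 1.0, -0.0, 0.0]
contact_force: [0.5, -1.3, -0.1]
opening: 0.851
finger_force: 0.0
```

Request:
move_arm:
  moves:
    - [0.85, [-0.008, 0.038, 0], [0, 0, 0]]
    - [0.85, [-0.008, 0.038, 0], [0, 0, 0]]
    - [0.85, [-0.008, 0.038, 0], [0, 0, 0]]
    - [0.85, [-0.008, 0.038, 0], [0, 0, 0]]
    - [0.85, [-0.008, 0.038, 0], [0, 0, 0]]
    - [0.85, [-0.0104, 0.0377, 0], [0, 0, 0]]
    - [0.85, [0, 0, 0], [0, 0, 0]]
    - [0.85, [0, 0, 0], [0, 0, 0]]
    - [0.85, [0, 0, 0], [0, 0, 0]]
    - [0.85, [0, 0, 0], [0, 0, 0]]

```text
time: 21.28
eef_pos: [0.557, 0.3461, 0.113]
tcp_rot: [0.001, 1.0, -0.0, -0.001]
contact_force: [-0.3, 0.6, -0.3]
opening: 0.85
finger_force: 0.0
```

Request:
move_arm:
  moves:
    - [0.85, [-0.0015, 0.0014, 0.01], [0, 0, 0]]
    - [0.85, [0, 0, 0.025], [0, 0, 0]]
    - [0.85, [0, 0, 0.025], [0, 0, 0]]
    - [0.85, [0, 0, 0.02], [0, 0, 0]]
    - [0.8, [0, 0, 0.007], [0, 0, 0]]
    - [0.8, [0, 0, 0], [0, 0, 0]]
    - [0.7, [0, 0, 0], [0, 0, 0]]
    - [0.6, [0, 0, 0], [0, 0, 0]]
    - [0.4, [0, 0, 0], [0, 0, 0]]
    - [0.2, [0, 0, 0], [0, 0, 0]]
  grip_force: 40

```text
time: 22.12
eef_pos: [0.5602, 0.349, 0.0285]
tcp_rot: [0.0, 1.0, 0.001, 0.002]
contact_force: [-0.0, -1.1, 1.0]
opening: 0.611
finger_force: 42.0
```

Request:
move_arm:
  moves:
    - [0, [0, 0, 0], [0, 0, 0]]
    - [0, [0, 0, 0], [0, 0, 0]]
    - [0, [0, 0, -0.01], [0, 0, 0]]
    - [0, [0, 0, -0.025], [0, 0, 0]]
    - [0, [0, 0, -0.03], [0, 0, 0]]
    - [0, [0, 0, -0.03], [0, 0, 0]]
    - [0, [0, 0, 0], [0, 0, 0]]
    - [0, [0, 0, 0], [0, 0, 0]]
    - [0, [0, 0, 0], [0, 0, 0]]
    - [0, [0, 0, 0], [0, 0, 0]]

```text
time: 22.95
eef_pos: [0.5575, 0.3481, 0.1194]
tcp_rot: [0.0, 1.0, -0.001, -0.002]
contact_force: [0.8, -0.2, -0.7]
opening: 0.609
finger_force: 42.0
```

```bash
python3 - <<'E'
from h import *
print(get_state()["eef_pos"],get_state()["contact_force"])
look("side","a8",(326,270),(60,70),5,[(.5585,.3475,.024)])
E
```

```text
[0.55747174 0.34805156 0.11944536] [ 0.83377812 -0.15867173 -0.7480432 ]
origin 266 200 scale 5
```

View pics/a8.png

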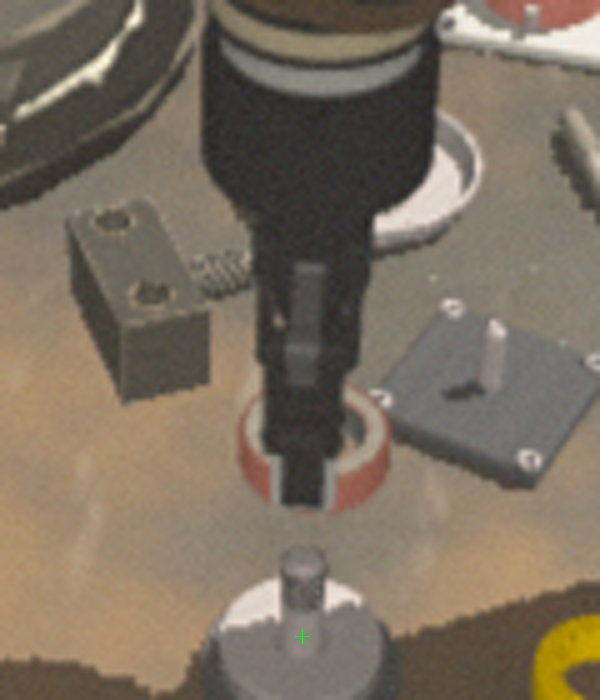

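The worn wheel is held level over the bare ring, offset about −2 mm in x from the tool. Carry it to the dowel.

Request:
move_arm:
  moves:
    - [0, [0.001, -0.04, 0], [0, 0, 0]]
    - [0, [0.001, -0.04, 0], [0, 0, 0]]
    - [0, [0.001, -0.04, 0], [0, 0, 0]]
    - [0, [0.001, -0.04, 0], [0, 0, 0]]
    - [0, [0.001, -0.04, 0], [0, 0, 0]]
    - [0, [0.001, -0.04, 0], [0, 0, 0]]
    - [0, [0.001, -0.04, 0], [0, 0, 0]]
    - [0, [0.001, -0.04, 0], [0, 0, 0]]
    - [0, [0.001, -0.04, 0], [0, 0, 0]]
    - [0, [0.001, -0.04, 0], [0, 0, 0]]

```text
time: 23.83
eef_pos: [0.5472, -0.053, 0.1201]
tcp_rot: [0.0, 1.0, 0.0, -0.001]
contact_force: [0.5, -0.1, -0.5]
opening: 0.601
finger_force: 42.1
```

Request:
move_arm:
  moves:
    - [0, [0.001, -0.04, 0], [0, 0, 0]]
    - [0, [0.001, -0.04, 0], [0, 0, 0]]
    - [0, [0.001, -0.04, 0], [0, 0, 0]]
    - [0, [0, -0.04, 0], [0, 0, 0]]
    - [0, [0, -0.04, 0], [0, 0, 0]]
    - [0, [0, -0.04, 0], [0, 0, 0]]
    - [0, [0, -0.04, 0], [0, 0, 0]]
    - [0, [0, -0.006, 0], [0, 0, 0]]
    - [0, [0, 0, 0.02], [0, 0, 0]]
    - [0, [0, 0, 0], [0, 0, 0]]

```text
time: 24.67
eef_pos: [0.5427, -0.3364, 0.0966]
tcp_rot: [0.001, 1.0, 0.003, -0.003]
contact_force: [-0.0, 0.7, -1.2]
opening: 0.61
finger_force: 42.2
```

```bash
python3 - <<'E'
from h import *
print(get_state()["eef_pos"],get_state()["contact_force"],get_state()["opening"])
look("side","a9",(345,155),(35,35),10,[(.542,-.338,.046),(.542,-.338,.012)])
E
```

```text
[ 0.54274114 -0.33644077  0.09661634] [-0.02210082  0.74531603 -1.2120263 ] 0.6101642318733523
origin 310 120 scale 10
```

View pics/a9.png

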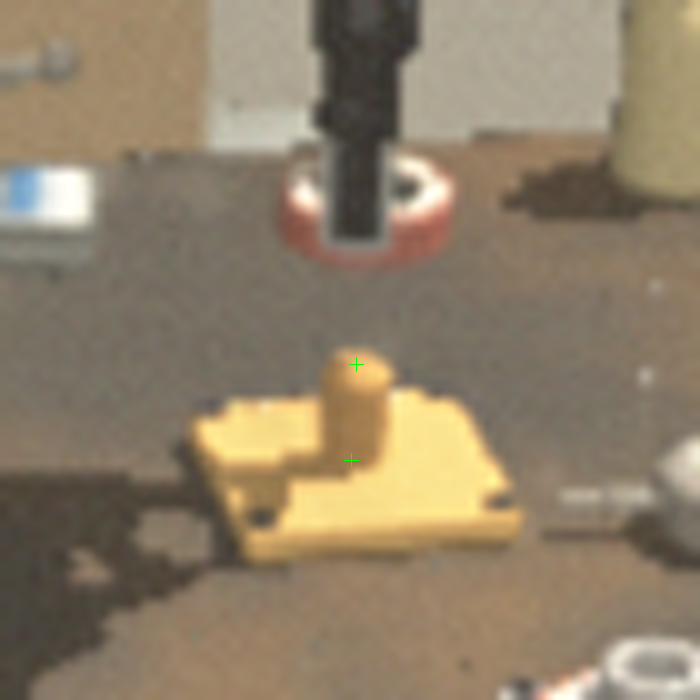

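The wheel spans columns 283–455 at rows 150–265, above the dowel at (357,360), and the markers agree with the dowel. I'll check y from the wheel's ellipse.

```bash
python3 - <<'E'
from h import *
f=lambda p:(proj("side",p)[0]-[310,120]+.5)*10-.5
for x,y in((.542,-.338),(.5395,-.3365)):
  print("wheel top far/mid/near",f((x,y-.027,.109)),f((x,y,.109)),f((x,y+.027,.109)),"bottom near",f((x,y+.027,.093)))
print(f((.5415,-.338,.046)),f((.5415,-.335,.046)))
E
```

```text
wheel top far/mid/near [368.73801438 145.82575354] [366.57426614 180.8442935 ] [364.3371287  217.05057932] bottom near [361.70228728 265.24650155]
wheel top far/mid/near [376.59367306 148.12238536] [374.55884724 183.21507201] [372.45493318 219.49925719] bottom near [369.76553195 267.72934335]
[358.08213904 365.05182169] [357.8278239  369.25242055]
```

Request:
move_arm:
  moves:
    - [0, [-0.0005, 0, 0.015], [0, 0, 0]]
    - [0, [0, 0, 0.02], [0, 0, 0]]
    - [0, [0, 0, 0.015], [0, 0, 0]]
    - [0, [0, 0, 0.01], [0, 0, 0]]
    - [0, [0, 0, 0.008], [0, 0, 0]]
    - [0, [0, 0, 0.005], [0, 0, 0]]
    - [0, [0, 0, 0.003], [0, 0, 0]]
    - [0, [0, 0, 0], [0, 0, 0]]
    - [0, [0, 0, 0], [0, 0, 0]]
    - [0, [0, 0, 0], [0, 0, 0]]

```text
time: 25.55
eef_pos: [0.5464, -0.3379, 0.0265]
tcp_rot: [0.0, 1.0, -0.001, 0.001]
contact_force: [0.7, 0.0, -1.2]
opening: 0.609
finger_force: 42.2
```

Request:
move_arm:
  moves:
    - [0, [0.002, 0, 0.004], [0, 0, 0]]
    - [0, [0, 0, 0.003], [0, 0, 0]]
    - [0, [0, 0, 0.002], [0, 0, 0]]
    - [0, [0, 0, 0.001], [0, 0, 0]]
    - [0, [0, 0, 0], [0, 0, 0]]
    - [0, [0, 0, 0], [0, 0, 0]]
    - [0, [0, 0, 0], [0, 0, 0]]
    - [0, [0, 0, 0], [0, 0, 0]]
    - [0, [0, 0, 0], [0, 0, 0]]
    - [0, [0, 0, 0], [0, 0, 0]]

```text
time: 26.38
eef_pos: [0.5436, -0.3373, 0.0164]
tcp_rot: [0.0, 1.0, 0.0, -0.001]
contact_force: [-2.6, 1.2, 5.0]
opening: 0.605
finger_force: 42.7
```

Contact with the board. Release and go back for the backing ring.

Request:
move_arm:
  moves:
    - [0.62, [0, 0, 0], [0, 0, 0]]
    - [0.65, [0, 0, 0], [0, 0, 0]]
    - [0.7, [0, 0, 0], [0, 0, 0]]
    - [0.8, [0, 0, 0], [0, 0, 0]]
    - [0.85, [0, 0, -0.01], [0, 0, 0]]
    - [0.85, [0, 0, -0.03], [0, 0, 0]]
    - [0.85, [0, 0, -0.04], [0, 0, 0]]
    - [0.85, [0, 0, -0.03], [0, 0, 0]]
    - [0.9, [-0.001, 0.04, 0], [0, 0, 0]]
    - [0.9, [-0.001, 0.04, 0], [0, 0, 0]]

```text
time: 27.22
eef_pos: [0.548, -0.2597, 0.1304]
tcp_rot: [0.002, 1.0, -0.003, 0.004]
contact_force: [1.1, 1.1, 0.8]
opening: 0.897
finger_force: 0.0
```

Request:
move_arm:
  moves:
    - [0.9, [-0.001, 0.04, 0], [0, 0, 0]]
    - [0.9, [-0.001, 0.04, 0], [0, 0, 0]]
    - [0.9, [-0.001, 0.04, 0], [0, 0, 0]]
    - [0.9, [-0.001, 0.04, 0], [0, 0, 0]]
    - [0.9, [-0.001, 0.04, 0], [0, 0, 0]]
    - [0.9, [-0.001, 0.04, 0], [0, 0, 0]]
    - [0.9, [-0.001, 0.04, 0], [0, 0, 0]]
    - [0.9, [-0.001, 0.04, 0], [0, 0, 0]]
    - [0.9, [-0.001, 0.04, 0], [0, 0, 0]]
    - [0.9, [-0.001, 0.04, 0], [0, 0, 0]]

```text
time: 28.05
eef_pos: [0.5562, 0.1446, 0.1265]
tcp_rot: [0.0, 1.0, 0.0, 0.001]
contact_force: [0.8, -0.9, -0.1]
opening: 0.899
finger_force: 0.0
```

Request:
move_arm:
  moves:
    - [0.95, [-0.001, 0.04, 0], [0, 0, 0]]
    - [0.95, [-0.001, 0.04, 0], [0, 0, 0]]
    - [0.95, [-0.001, 0.04, 0], [0, 0, 0]]
    - [0.95, [0, 0.04, 0], [0, 0, 0]]
    - [0.95, [0, 0.04, 0], [0, 0, 0]]
    - [0.95, [0, 0.005, 0], [0, 0, 0]]
    - [0.95, [0, 0, 0], [0, 0, 0]]
    - [0.95, [0, 0, 0], [0, 0, 0]]
    - [0.95, [0, 0, 0], [0, 0, 0]]
    - [0.95, [0, 0, 0], [0, 0, 0]]

```text
time: 28.88
eef_pos: [0.5597, 0.346, 0.1256]
tcp_rot: [0.001, 1.0, -0.0, -0.0]
contact_force: [-0.2, -0.5, -0.4]
opening: 0.951
finger_force: 0.0
```

```bash
python3 - <<'E'
from h import *
print(get_state()["eef_pos"],get_state()["contact_force"],get_state()["opening"])
look("side","b1",(346,215),(58,116),3,[])
E
```

```text
[0.55967799 0.34600311 0.12563805] [-0.18281899 -0.53156195 -0.44680262] 0.9510162655335032
origin 288 99 scale 3
```

View pics/b1.png

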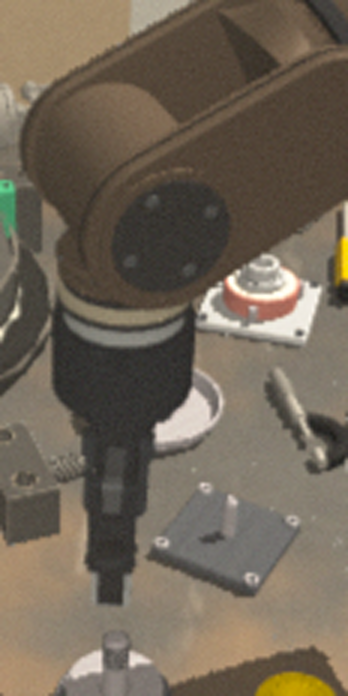

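The picture shows the flange collar down on the wheel at (262,275), the pin at (232,510) and the ring left alone on the arbor. Descend for the ring.

Request:
move_arm:
  moves:
    - [0.95, [0.001, 0.0015, 0.02], [0, 0, 0]]
    - [0.95, [0, 0, 0.03], [0, 0, 0]]
    - [0.95, [0, 0, 0.03], [0, 0, 0]]
    - [0.95, [0, 0, 0.02], [0, 0, 0]]
    - [0.95, [0, 0, 0.0116], [0, 0, 0]]
    - [0.95, [0, 0, 0], [0, 0, 0]]
    - [0.95, [0, 0, 0], [0, 0, 0]]
    - [0.85, [0, 0, 0], [0, 0, 0]]
    - [0.8, [0, 0, 0], [0, 0, 0]]
    - [0.75, [0, 0, 0], [0, 0, 0]]

```text
time: 29.77
eef_pos: [0.5598, 0.3493, 0.0161]
tcp_rot: [0.0, 1.0, 0.0, 0.002]
contact_force: [-0.2, -1.7, 1.2]
opening: 0.749
finger_force: 0.7
```

Request:
move_arm:
  moves:
    - [0.7, [0, 0, 0], [0, 0, 0]]
    - [0.65, [0, 0, 0], [0, 0, 0]]
    - [0.5, [0, 0, 0], [0, 0, 0]]
    - [0.4, [0, 0, 0], [0, 0, 0]]
    - [0.3, [0, 0, 0], [0, 0, 0]]
    - [0.2, [0, 0, 0], [0, 0, 0]]
    - [0.2, [0, 0, 0], [0, 0, 0]]
    - [0.2, [0, 0, 0], [0, 0, 0]]
    - [0.2, [0, 0, 0], [0, 0, 0]]
    - [0.2, [0, 0, 0], [0, 0, 0]]
  grip_force: 60

```text
time: 30.6
eef_pos: [0.5598, 0.3493, 0.0169]
tcp_rot: [0.0, 1.0, 0.0, 0.001]
contact_force: [-2.8, -2.2, 7.5]
opening: 0.674
finger_force: 62.1
```

Request:
move_arm:
  moves:
    - [0.2, [0, 0, -0.004], [0, 0, 0]]
    - [0.2, [0, 0, -0.006], [0, 0, 0]]
    - [0.2, [0, 0, -0.02], [0, 0, 0]]
    - [0.2, [0, 0, -0.03], [0, 0, 0]]
    - [0.2, [0, 0, -0.03], [0, 0, 0]]
    - [0.2, [0, 0, 0], [0, 0, 0]]
    - [0.2, [0, 0, 0], [0, 0, 0]]
    - [0.2, [0, 0, 0], [0, 0, 0]]
    - [0.2, [0, 0, 0], [0, 0, 0]]
    - [0.2, [0, 0, 0], [0, 0, 0]]

```text
time: 31.43
eef_pos: [0.5568, 0.3485, 0.1013]
tcp_rot: [0.0, 1.0, -0.001, -0.002]
contact_force: [-0.2, -0.1, -1.8]
opening: 0.668
finger_force: 69.1
```

```bash
python3 - <<'E'
from h import *
print(get_state()["eef_pos"],get_state()["contact_force"],get_state()["opening"])
look("side","b2",(336,270),(60,70),5,[(.4855,.1845,.044),(.4855,.1845,.01)])
E
```

```text
[0.55680125 0.3485334  0.10127381] [-0.22730393 -0.05402384 -1.78487313] 0.6683806308305131
origin 276 200 scale 5
```

View pics/b2.png

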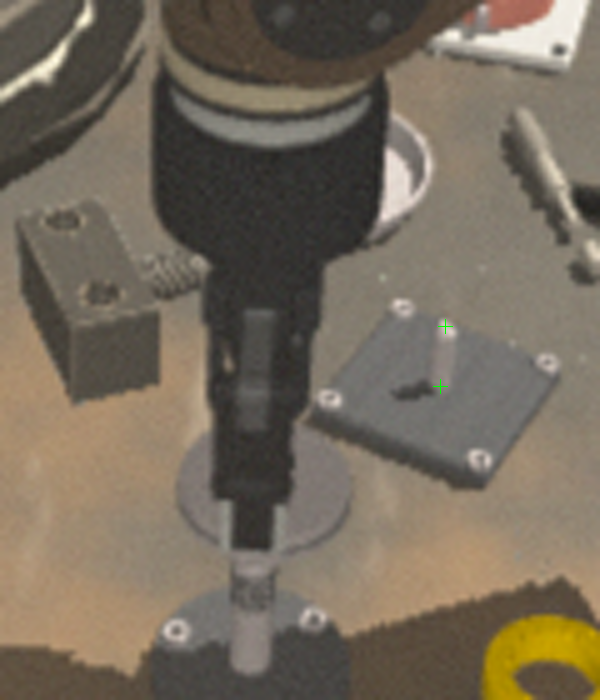

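The ring is held at about (265,490), spanning columns 178–352, and the pin markers fit at (445,327). I count 15 pictures viewed against the allowed 14, so I won't view any more and will check numerically from here. First, the predicted outline of a level ring.

```bash
python3 - <<'E'
from h import *
a=np.linspace(0,2*np.pi,73)
for x in (.5568,.5545):
  for zb in (.093,.0964):
    for z in (zb,zb+.012):
      q=(proj("side",np.c_[x+.031*np.cos(a),.3485+.031*np.sin(a),0*a+z])-[276,200]+.5)*5-.5
      print(x,round(z,4),"cols",q[:,0].min().round(),q[:,0].max().round(),"rows",q[:,1].min().round(),q[:,1].max().round(),"centre row",q[:,1].mean().round())
im=cv2.imread("pics/b2.png")
for c in (195,330,345): print(c,[(r,int(im[r,c].mean())) for r in range(400,590,8)])
E
```

```text
0.5568 0.093 cols 176.0 348.0 rows 446.0 570.0 centre row 507.0
0.5568 0.105 cols 176.0 349.0 rows 422.0 545.0 centre row 482.0
0.5568 0.0964 cols 176.0 348.0 rows 439.0 563.0 centre row 500.0
0.5568 0.1084 cols 176.0 350.0 rows 415.0 538.0 centre row 475.0
0.5545 0.093 cols 182.0 354.0 rows 446.0 571.0 centre row 507.0
0.5545 0.105 cols 182.0 356.0 rows 422.0 546.0 centre row 483.0
0.5545 0.0964 cols 182.0 355.0 rows 439.0 564.0 centre row 500.0
0.5545 0.1084 cols 182.0 356.0 rows 415.0 539.0 centre row 476.0
195 [(400, 156), (408, 154), (416, 151), (424, 157), (432, 159), (440, 139), (448, 122), (456, 117), (464, 120), (472, 120), (480, 121), (488, 122), (496, 117), (504, 121), (512, 121), (520, 112), (528, 99), (536, 121), (544, 127), (552, 125), (560, 126), (568, 131), (576, 132), (584, 130)]
330 [(400, 158), (408, 130), (416, 80), (424, 68), (432, 70), (440, 112), (448, 123), (456, 120), (464, 123), (472, 118), (480, 120), (488, 121), (496, 119), (504, 120), (512, 117), (520, 123), (528, 109), (536, 103), (544, 126), (552, 128), (560, 125), (568, 126), (576, 127), (584, 134)]
345 [(400, 121), (408, 113), (416, 98), (424, 80), (432, 70), (440, 89), (448, 131), (456, 129), (464, 120), (472, 120), (480, 121), (488, 121), (496, 119), (504, 107), (512, 97), (520, 107), (528, 122), (536, 129), (544, 129), (552, 132), (560, 133), (568, 137), (576, 135), (584, 136)]
```

The ring is level to within about 3°. Move over the pin and settle.

Request:
move_arm:
  moves:
    - [0.2, [0.0143, -0.0328, 0], [0, 0, 0]]
    - [0.2, [0.0143, -0.0328, 0], [0, 0, 0]]
    - [0.2, [0.0143, -0.0328, 0], [0, 0, 0]]
    - [0.2, [0.0143, -0.0328, 0], [0, 0, 0]]
    - [0.2, [0.0143, -0.0328, 0], [0, 0, 0]]
    - [0.2, [0, 0, 0.02], [0, 0, 0]]
    - [0.2, [0, 0, 0], [0, 0, 0]]
    - [0.2, [0, 0, 0], [0, 0, 0]]
    - [0.2, [0, 0, 0], [0, 0, 0]]
    - [0.2, [0, 0, 0], [0, 0, 0]]

```text
time: 32.32
eef_pos: [0.4877, 0.186, 0.0846]
tcp_rot: [-0.0, 1.0, 0.0, 0.001]
contact_force: [-0.9, -0.9, -2.1]
opening: 0.673
finger_force: 69.1
```

```bash
python3 - <<'E'
from h import *
print(get_state()["eef_pos"],get_state()["contact_force"])
im=read_camera("side")
cv2.imwrite("pics/b3.png",im[:,:,::-1])
a=np.linspace(0,2*np.pi,73)
x,y=get_state()["eef_pos"][:2]
for z in (.075,.087):
    q=proj("side",np.c_[x+.031*np.cos(a),y+.031*np.sin(a),0*a+z]);print(q.min(0),q.max(0),q.mean(0))
g=cv2.cvtColor(im,cv2.COLOR_RGB2GRAY)
u,v=np.int32(q.mean(0))
for r in range(v-6,v+14,3): print(r,u-26,g[r,u-26:u+27])
E
```

```text
[0.48768363 0.18597102 0.08463022] [-0.87275688 -0.91377606 -2.12352429]
[350.17700921 245.17326225] [379.4464095  263.65150821] [364.6009289  254.26938506]
[350.49188437 240.77924151] [379.9656371  259.13540847] [365.01659833 249.81430589]
243 339 [217 217 218 214 215 214 215 216 215 217 217 216 214 217 180 147 123 118
 113 116 123  87  63  52  51  53  52  54  44  53  52  47  48  42  80 193
 208 188 146 119 120 123 126 126 125 123  87  66  66  79 125 184 152]
246 339 [178 177 181 178 167 160 152 150 148 144 131 125 122 114 115 120 116 119
 159 211 218 133  63  50  51  57  56  56  59  58  56  59  53  47  69 169
 216 219 219 214 175 132 125 125 124 121 128 118  80  72  87 117 123]
249 339 [106  97  96 100  90  81  80  75  73  72  76 109 101 115 127 183 214 218
 215 220 217 169 130  95  63  51  44  51  51  51  65 112 126 152 200 218
 219 220 220 221 220 205 149 126 126 128 125 127 117 116 116 125 123]
252 339 [116 113 113 112 123 126 125 122 130 125 126 126  97 117 170 210 218 217
 215 217 217 156 134  87  59  55  55  53  55  53  88 131 188 215 215 216
 218 216 217 220 215 166 132 126 128 126 126 132 131 129 126 103  94]
255 339 [125 125 129 127 127 122 126 122 124 125 124 124 125 114  99 100 123 147
 182 207 199 153 137  81  50  53  51  52  50  55 110 141 208 217 216 217
 217 218 207 171 140 125 126 124 131 124 129 126 129 131 127  89  69]
258 339 [126 122 126 124 122 122 126 126 124 122 124 124 123 124 124 118 114 113
 106  98 103 128 118  84  59  60  58  52  51  64 127 140 153 156 137 117
 112 110 126 135 127 129 127 127 129 126 125 131 133 131 128 127 129]
261 339 [126 126 124 124 124 124 125 121 122 123 124 127 130 127 129 156 180 152
 163 157 128 126 130 128 126 129 129 124 129 131 132 126 127 129 126 129
 128 126 130 129 131 125 128 129 130 131 129 130 127 130 130 127 128]
```

Request:
move_arm:
  moves:
    - [0.2, [0, -0.001, 0.015], [0, 0, 0]]
    - [0.2, [0, 0, 0.015], [0, 0, 0]]
    - [0.2, [0, 0, 0.007], [0, 0, 0]]
    - [0.2, [0, 0, 0.005], [0, 0, 0]]
    - [0.2, [0, 0, 0.005], [0, 0, 0]]
    - [0.2, [0, 0, 0.005], [0, 0, 0]]
    - [0.2, [0, 0, 0.003], [0, 0, 0]]
    - [0.2, [0, 0, 0], [0, 0, 0]]
    - [0.2, [0, 0, 0], [0, 0, 0]]
    - [0.2, [0, 0, 0], [0, 0, 0]]

```text
time: 33.2
eef_pos: [0.4872, 0.1842, 0.0294]
tcp_rot: [0.0, 1.0, 0.0, 0.0]
contact_force: [0.1, 0.3, -1.4]
opening: 0.669
finger_force: 69.1
```

Request:
move_arm:
  moves:
    - [0.2, [0, 0, 0.004], [0, 0, 0]]
    - [0.2, [0, 0, 0.003], [0, 0, 0]]
    - [0.2, [0, 0, 0.003], [0, 0, 0]]
    - [0.2, [0, 0, 0.002], [0, 0, 0]]
    - [0.2, [0, 0, 0.001], [0, 0, 0]]
    - [0.2, [0, 0, 0], [0, 0, 0]]
    - [0.2, [0, 0, 0], [0, 0, 0]]
    - [0.2, [0, 0, 0], [0, 0, 0]]
    - [0.2, [0, 0, 0], [0, 0, 0]]
    - [0.2, [0, 0, 0], [0, 0, 0]]

```text
time: 34.03
eef_pos: [0.4869, 0.1842, 0.0161]
tcp_rot: [0.0, 1.0, 0.0, 0.0]
contact_force: [-0.3, -0.9, -1.5]
opening: 0.667
finger_force: 69.1
```

Request:
move_arm:
  moves:
    - [0.2, [0, 0, 0.001], [0, 0, 0]]
    - [0.2, [0, 0, 0.001], [0, 0, 0]]
    - [0.2, [0, 0, 0.001], [0, 0, 0]]
    - [0.2, [0, 0, 0], [0, 0, 0]]
    - [0.2, [0, 0, 0], [0, 0, 0]]
    - [0.2, [0, 0, 0], [0, 0, 0]]
    - [0.2, [0, 0, 0], [0, 0, 0]]
    - [0.2, [0, 0, 0], [0, 0, 0]]
    - [0.2, [0, 0, 0], [0, 0, 0]]
    - [0.2, [0, 0, 0], [0, 0, 0]]

```text
time: 34.87
eef_pos: [0.4872, 0.1842, 0.015]
tcp_rot: [0.0, 1.0, -0.0, -0.0]
contact_force: [-5.3, -2.1, 11.5]
opening: 0.67
finger_force: 71.8
```

Firm contact at the expected height. Release and withdraw.

Request:
move_arm:
  moves:
    - [0.69, [0, 0, 0], [0, 0, 0]]
    - [0.72, [0, 0, -0.001], [0, 0, 0]]
    - [0.78, [0, 0, 0], [0, 0, 0]]
    - [0.85, [0, 0, 0], [0, 0, 0]]
    - [0.9, [0, 0, 0], [0, 0, 0]]
    - [0.9, [0, 0, -0.01], [0, 0, 0]]
    - [0.9, [0, 0, -0.03], [0, 0, 0]]
    - [0.9, [0, 0, -0.04], [0, 0, 0]]
    - [0.9, [0, 0, -0.04], [0, 0, 0]]
    - [0.9, [0, 0, -0.04], [0, 0, 0]]

```text
time: 35.7
eef_pos: [0.4863, 0.1841, 0.176]
tcp_rot: [0.0, 1.0, -0.0, -0.0]
contact_force: [1.7, -0.4, 0.2]
opening: 0.899
finger_force: 0.0
```

Request:
move_arm:
  moves:
    - [0.9, [0.01, 0.04, 0], [0, 0, 0]]
    - [0.9, [0.01, 0.04, 0], [0, 0, 0]]
    - [0.9, [0.01, 0.04, 0], [0, 0, 0]]
    - [0.9, [0.01, 0.04, 0], [0, 0, 0]]
    - [0.9, [0.01, 0.04, 0], [0, 0, 0]]
    - [0.9, [0.01, 0.04, 0], [0, 0, 0]]
    - [0.9, [0.01, 0.04, 0], [0, 0, 0]]
    - [0.9, [0.01, 0.04, 0], [0, 0, 0]]
    - [0.9, [0.01, 0.04, 0], [0, 0, 0]]
    - [0.9, [0, 0, 0], [0, 0, 0]]

```text
time: 36.53
eef_pos: [0.3942, 0.5501, 0.1743]
tcp_rot: [-0.002, 1.0, 0.002, -0.0]
contact_force: [-0.9, -0.9, 0.2]
opening: 0.898
finger_force: 0.0
```

```bash
python3 - <<'E'
from h import *
np.set_printoptions(precision=1,suppress=True,linewidth=200)
print(get_state()["eef_pos"],get_state()["contact_force"])
im=read_camera("side");cv2.imwrite("pics/c_side.png",im[:,:,::-1]);t=read_camera("top");cv2.imwrite("pics/c_top.png",t[:,:,::-1])
a=np.linspace(0,2*np.pi,73)
ob={"ring":(.4852,.1842,.022,.031),"worn":(.5415,-.338,.028,.027),"flange collar":(.451,-.1467,.040,.023),"nut":(.546,.0276,.017,.018)}
# difference from the first picture: extent of the changed blob around each place, against the predicted circle of the top face
for cam,i0,i1 in (("side","pics/side0.png",im),("top","pics/top0.png",t)):
    d=cv2.absdiff(cv2.imread(i0)[:,:,::-1],i1).max(2)>40
    for n,(x,y,z,r) in ob.items():
        q=proj(cam,np.c_[x+r*np.cos(a),y+r*np.sin(a),0*a+z]);c=np.int32(q.mean(0))
        w=d[c[1]-25:c[1]+25,c[0]-25:c[0]+25]
        _,_,st,ce=cv2.connectedComponentsWithStats(w.astype(np.uint8));k=1+st[1:,4].argmax();s=st[k]
        print(cam,n,"pred",q.min(0),q.max(0),"blob",s[0]+c[0]-25,s[1]+c[1]-25,s[0]+s[2]+c[0]-26,s[1]+s[3]+c[1]-26)
E
```

```text
[0.4 0.6 0.2] [-0.9 -0.9  0.2]
side ring pred [350.  263.4] [378.3 282.3] blob 350 264 378 283
side worn pred [336.6 157.4] [353.6 165.1] blob 334 158 352 170
side flange collar pred [367.5 185.8] [384.1 194.1] blob 366 184 381 196
side nut pred [331.9 226.8] [346.3 235.3] blob 329 229 345 240
top ring pred [255.5 219.6] [274.3 238.2] blob 255 220 274 239
top worn pred [412.4 192.5] [428.6 208.4] blob 410 192 427 209
top flange collar pred [359.1 224. ] [373.2 238. ] blob 358 224 373 238
top nut pred [305.6 202.4] [316.3 213. ] blob 304 202 316 214
```

All four parts match their predicted places in both cameras, and the tool is clear. Handing in.

```bash
python3 -c "
from plant import *
print(sign_off())"
```

```text
the job is handed in; nothing more can be done
None
```

I handed the job in at about 37 s of robot time with every part placed and released: nut in the dish, flange home in the new wheel (about 16 N peak in the readings), worn wheel on the dowel, backing ring on the pin. The final positions matched in both cameras, I did not separately check the micrometer and dial gauge, the judge's verdict was not shown, and I viewed 15 pictures, one over the limit of 14.

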